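# File a plaster jaw model in its drawer and push the drawer home

## Task

The upper-jaw plaster model in the case pan is finished: file it in the front compartment of the open model drawer. First lift out the spirit burner that someone stood there (it is too tall for the drawer) and stand it upright on the worktop, not in the pan; then lay the model flat on the compartment's floor, teeth up and front teeth towards the drawer front, set down rather than dropped. Finally push the drawer gently, without slamming, fully home until its catch holds it, and leave everything else where it is.

Things in the scene. Friction and masses are not known exactly. Their poses are not given: they have to be found in the camera images.
- drawer (a joint): sliding of the cabinet's upper drawer, m: 0 fully home, growing as it comes out towards the robot, 0.104 at most; 0.09 to 0.10 at the start. Friction 1 to 2 N. A sprung ball catch resists from 14 to 5 mm before home with up to 8 N (more if pushed fast), then draws the drawer in and holds it; short of that it stays ajar.
- compartment (a point): middle of the floor of the drawer's front compartment, 64 mm above the worktop; moves with the drawer. Axes as the cabinet's: x into the cabinet, y to the left, z up. The compartment is 67 mm deep (x) and 122 mm wide (y), this point at its centre; its 4 mm side walls and the divider to the back compartment rise 34 mm above the floor, the drawer front (12 mm thick, 148 mm wide) 39 mm.
- handle (a point): middle of the upper drawer's dark bow handle, a level 8 mm round bar, 60 mm straight along y (80 mm wide over its feet), 20 mm in front of the drawer front, 80 mm above the worktop; moves with the drawer. Strong enough to push on.
- cabinet: white two-drawer bench cabinet, fixed; origin under its middle at worktop height, x axis from front to back, y to the left; 160 deep (x), 150 wide (154 at the top board), 112 mm high. The lower drawer is fixed. To its right a black computer tower, 455 mm high: front from (0.474, -0.091) to (0.52, -0.291), left side from (0.474, -0.091) back to (0.893, 0.005) in x, y.
- pan: white open case pan (work tray), fixed, 150 mm long (its x axis) and 81 mm wide (y), 87 mm over its rim, 30 mm high; inside 142 x 73 mm, walls and floor 4 mm; origin under its middle. It stands on the grey desk mat, whose top is 3.3 mm above the worktop and which covers x 0.41 to 0.80, y 0.19 to 0.87.
- model_upper: beige plaster model of an upper jaw, solid, 55 mm front to back (x; front teeth at -x), 63 mm across (y), 21 mm high, 0.1 kg; origin at the middle of its flat base, z up through the teeth. It starts in the pan, front to back along the pan's x: there is room for fingers only before and behind it; in the drawer's compartment only at its two sides.
- front_teeth (a point): point at the front teeth of the upper-jaw model, 27 mm from its origin along its -x, 10 mm above its base.
- model_lower: beige plaster model of a lower jaw, 42 x 62 x 16 mm, lying loose in the drawer's back compartment, where it stays; origin at the middle of its base.
- burner: spirit burner: round clear glass body 47 mm across and 33 mm high, with a white cap 26 mm across from 33 to 59 mm above its base, one solid piece that can be lifted by the cap, 0.12 kg; origin at the middle of its base, z up. Starts standing in the drawer's front compartment.
- beaker: bystander: glass beaker, 78 mm across, 101 mm high; origin under its middle.
- petri_dish: bystander: glass dish with polishers, 92 mm across, 18 mm high; origin under its middle.
- tape_roll: bystander: roll of masking tape, 84 mm across, 19 mm high; origin under its middle.
- disc_block: bystander: white block with separating discs on mandrels, 42 x 63 mm, 64 mm high; origin under its middle.
- pin_strip: bystander: beige strip with upright pins, 27 x 72 mm, 28 mm high; origin under its middle.

How it is judged:
By the outcome, as a careful person would: the job done as asked, in the order asked, and still so for the second after the job is handed in, with the robot touching nothing.
It also fails if it takes over 70 s, if anything falls off the work surface, if the arm or the gripper's body presses on something with over 40 N, if the wrist force passes 120 N, or if a joint passes its speed limit or range.

## Robot

A 6-joint arm with a two-finger parallel gripper is mounted at the origin on a cart in front of the work surface, level with it; the furniture and walls round the work are solid. World frame = base frame: x ahead of the robot, y to its left, z up, the work surface at z = 0. Lengths are in m, angles in rad, forces in N, time in s.
With the tool pointing down it reaches from about 0.275 to 0.75 m from the base axis. Payload 10.2 kg.
Tool frame: the origin (TCP) lies where the fingers leave the gripper's body, on its centre line; the fingertips stand 64 mm ahead of it and the grasp point (between the pads) lies 45 mm ahead of it; z points along the fingers, y is the line along which they close (so a half turn about z gives the same grasp; the last joint's range is limited). The gripper opens to 88 mm and grips with 3 to 60 N. Pads are 18 mm wide; open, the fingers measure 123 mm over their backs; the gripper's body (75 mm by 187 mm) begins 45 mm behind the grasp point.
Start: joints at [-0.223, 0.313, 1.498, -0, 1.331, -0.223], TCP at [0.525, -0, 0.303] pointing down, gripper open.
Joint ranges: [-2.94, 2.94], [-0.97, 2.17], [0.19, 2.56], [-1.23, 4.37], [0.02, 3.11], [-2.88, 2.88]. Speed limits (rad/s): [2.39, 2.39, 3.01, 3.14, 3.14, 3.14].

## Interface

Orientations are given as a unit quaternion [w, x, y, z].
In Python, from rig import read_state, snapshot, camera_model, sign_off gives the robot as it stands.
- The arm moves only by the tool apply_moves, never from a script. Its argument "increments" is a list of rows, each a list of 7 numbers: the turn, a rotation vector about the tool's x, y, z in fractions of the full range, 1 being 90 degrees, then the shift along the tool's x, y, z in fractions of the full range, 1 being 750 mm, then the opening, from 0 (shut) to 1 (fully open). A call has 1 to 8 rows; each row is the pose to reach, as a shift and turn from the pose commanded when the call began, along the tool's axes at that moment; what a row does not reach only later rows make up. A row lasts 1/8 s, in which the tool goes at most 62.5 mm and 10.7 degrees, less where a joint would pass 70% of its speed; a pose out of reach is approached as far as the arm can. A call with a gripper value outside its range is refused whole. The fingers move at their own pace and stop on an object; "squeeze" is the grip in N (left out, the last holds). Time passes only in rows, so rows that repeat a pose let the fingers close. It gives the time, the measured TCP pose, the force, the opening and the grip force at its end, in the units of the state.
- read_state(): the state, without advancing time (a new reading comes with each control period).
- snapshot(name): name is "scene" or "top" or "wrist"; returns the picture (420x560x3 uint8, red, green, blue); there is no depth.
- camera_model(name): a dict with "mtx" (3x3 intrinsics, pixels), "R" (3x3) and "t" (3): a world point X has camera coordinates R X + t; the wrist camera has in their place "mount" (4x4, takes a point from camera to tool coordinates, whose origin is the TCP and whose axes are the flange's). Camera axes: x right, y down, z forward; pixel columns grow to the right and rows downward; lengths in m; the calibration is good to about 2 mm. A picture is of the moment at which its call begins: read the wrist's pose just before it. camera_model takes no time and is no camera call.
- sign_off(): hands the job in; it is judged then, once.
The state is a dict: "time": time; "joint_positions": joint angles; "qd": joint speeds; "joint_efforts": joint torques, N m; "tcp_pos": TCP position; "orientation": TCP orientation; "ft_force": force on the tool from outside, world axes, zero at the start; "torque": the same for the moment, N m; "width": finger opening in m; "gripper_force": force on a finger pad.
Only numpy, scipy, OpenCV 4.12 (cv2) and the standard library are available. Lean on these libraries where they do the work, as an engineer would, in place of code of your own. Each camera call takes 0.05 s, during which the arm holds its last target. There are 200 camera calls.

## Working session

There is one attempt and no reset: what is moved stays moved. The work goes in short steps, Python scripts to look and compute and a tool call to move; the robot and the scene stay as the last step left them, time stands still between calls to the robot, and variables do not carry over. Pictures are saved under pics/ and viewed, at most 11 in all, crops included, and the job is handed in when it is done.

Besides the shell and the picture viewer there is one more tool, called after "Call:" in YAML: its name, and indented under it one key for each argument. apply_moves: Moves the arm, as the interface text tells. Its arguments: {"type":"object","properties":{"increments":{"type":"array"},"squeeze":{"type":"number"}},"required":["increments"]}

```bash
mkdir -p pics; ls
python3 - <<'E'
from rig import *
import cv2
s=read_state();print(s)
for n in("scene","top"):
    im=snapshot(n);cv2.imwrite(f"pics/{n}0.png",cv2.resize(im[:,:,::-1],(800,600),interpolation=cv2.INTER_CUBIC))
    print(camera_model(n))
print(camera_model("wrist"))
E
```

```text
pics
{'time': 0.0, 'joint_positions': array([-2.23401895e-01,  3.13408560e-01,  1.49842646e+00, -3.50759337e-05,
        1.33099530e+00, -2.23388116e-01]), 'qd': array([ 0.0004136 , -0.00068773, -0.00082085,  0.00099425,  0.00102959,
        0.00086083]), 'joint_efforts': array([-1.80187753e-04, -4.02218950e+01, -2.52264959e+01,  6.94810320e-02,
        3.53677373e-02, -8.52248218e-05]), 'tcp_pos': array([5.24831842e-01, 1.86194494e-05, 3.02186222e-01]), 'orientation': array([-5.14574270e-04,  7.07108564e-01,  7.07104727e-01, -3.44179546e-04]), 'ft_force': array([0.70241584, 0.39837644, 0.34471817]), 'torque': array([ 0.0414749 ,  0.00394156, -0.00716684]), 'gripper_force': 0.0, 'width': 0.08819011004399223}
{'mtx': array([[381.39325613,   0.        , 280.57117957],
       [  0.        , 381.39325613, 211.73011611],
       [  0.        ,   0.        ,   1.        ]]), 'R': array([[-0.99336325,  0.11437277, -0.012179  ],
       [ 0.10254199,  0.83265902, -0.54420961],
       [-0.05210181, -0.54184669, -0.83886088]]), 't': array([ 0.57853935, -0.06763458,  0.97817013])}
{'mtx': array([
[... 198 characters left out ...]
70886949e-04],
       [-9.96181853e-01,  1.64057862e-02, -8.57471046e-02],
       [ 8.57243716e-02, -2.08522435e-03, -9.96316709e-01]]), 't': array([0.06831634, 0.57368919, 1.18342528])}
{'mtx': array([[293.60966807,   0.        , 278.84442699],
       [  0.        , 293.60966807, 211.95614784],
       [  0.        ,   0.        ,   1.        ]]), 'mount': array([[ 4.65694163e-04, -9.60967188e-01, -2.76661973e-01,
         7.02464130e-02],
       [ 9.99999867e-01,  5.08614695e-04, -8.33794834e-05,
        -1.59179267e-03],
       [ 2.20839292e-04, -2.76661897e-01,  9.60967297e-01,
        -8.13902249e-02],
       [ 0.00000000e+00,  0.00000000e+00,  0.00000000e+00,
         1.00000000e+00]])}
```

View pics/scene0.png

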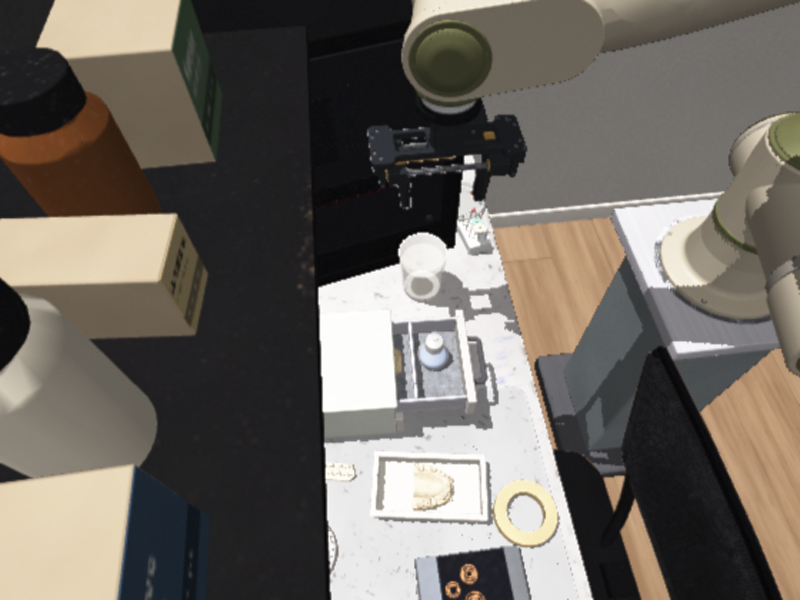

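View pics/top0.png

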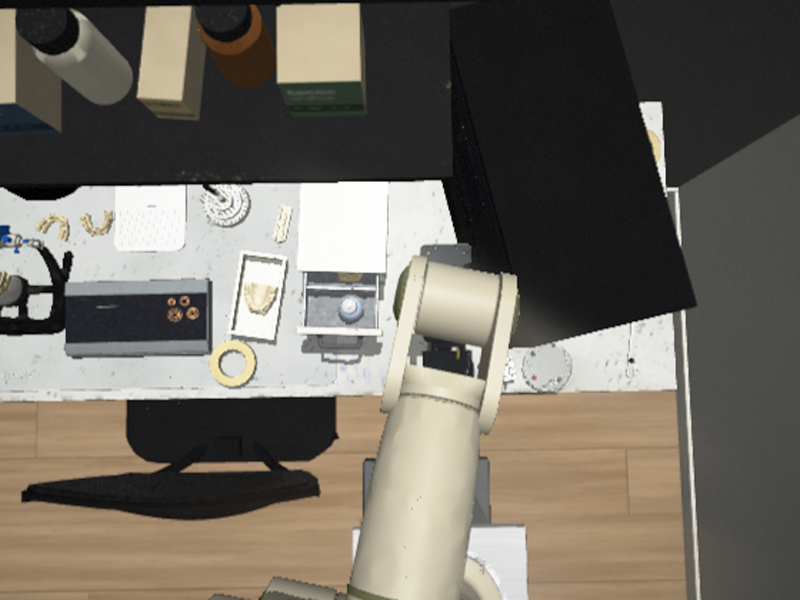

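The scene view shows the drawer with the burner (cap at about 434,342 of 800x600), the pan with the model (432,487), and the beaker (423,270). The top view shows the burner at (350,308), the model at (261,293) and the arm over the beaker. Next I'll enlarge both.

Run:
```python
from rig import *
import cv2
a=snapshot("scene")[200:380,220:420,::-1];b=snapshot("top")[120:285,135:300,::-1]
cv2.imwrite("pics/s1.png",cv2.resize(a,None,fx=3.3,fy=3.3,interpolation=cv2.INTER_CUBIC))
cv2.imwrite("pics/t1.png",cv2.resize(b,None,fx=3.6,fy=3.6,interpolation=cv2.INTER_CUBIC))
```

```text
(no output)
```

View pics/s1.png

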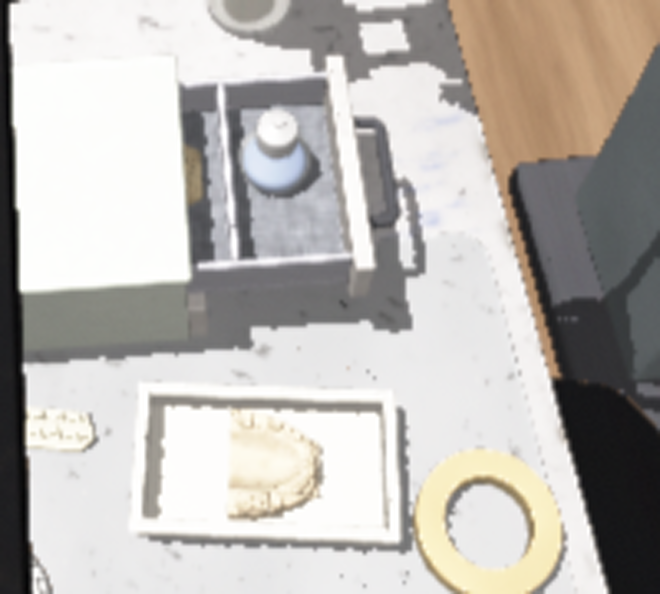

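View pics/t1.png

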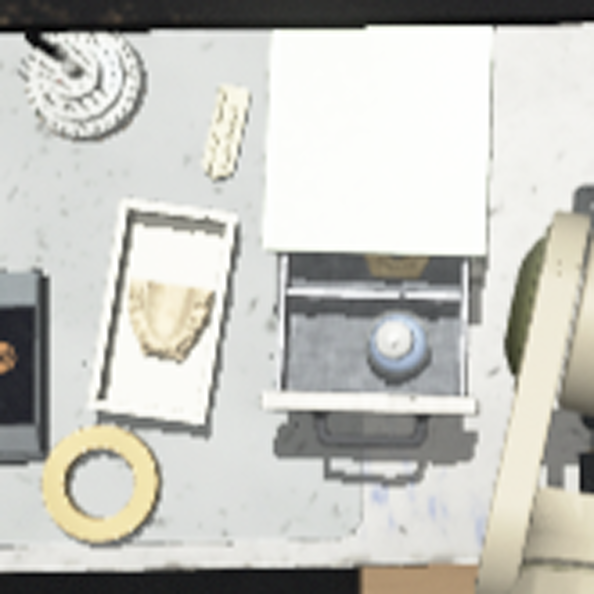

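The crops give these positions. In t1 the cap top is at (397,335), the pan corners at (122,200), (240,212), (208,425) and (92,410), and the model's back edge runs (133,283)-(214,290) with its front at (163,360). In s1 the cap is at (278,125), the pan corners at (140,383), (402,390), (408,543) and (132,538), and the model's back edge runs (230,408)-(230,515) with its front at (320,465).

```bash
cat > h.py <<'E'
from rig import *
import numpy as np
def ray(n,uv,pose=None):
    c=camera_model(n);d=np.linalg.inv(c["mtx"])@[uv[0],uv[1],1]
    if n=="wrist":
        from scipy.spatial.transform import Rotation as Ro
        p,q=pose;R=Ro.from_quat([q[1],q[2],q[3],q[0]]).as_matrix();M=c["mount"]
        return R@M[:3,3]+p, R@M[:3,:3]@d
    return -c["R"].T@c["t"], c["R"].T@d
def at(n,uv,z,pose=None):
    o,d=ray(n,uv,pose);return np.round(o+d*(z-o[2])/d[2],4)
E
python3 - <<'E'
from h import *
T=lambda u,v:(135+u/3.6,120+v/3.6)
S=lambda u,v:(220+u/3.3,200+v/3.3)
P={"cap":(.123,(397,335),(278,125)),"panBL":(.0333,(122,200),(132,538)),"panBR":(.0333,(240,212),(140,383)),"panFR":(.0333,(208,425),(402,390)),"panFL":(.0333,(92,410),(408,543)),
"mBL":(.02,(133,283),(230,515)),"mBR":(.02,(214,290),(230,408)),"mF":(.018,(163,360),(320,465)),
"drFrontL":(.103,(263,408),(372,267)),"drFrontR":(.103,(475,412),(342,57)),"cabL":(.112,(263,248),(190,282)),"cabR":(.112,(488,255),(176,57)),"cabBL":(.112,(272,30),(18,290)),
"handL":(.08,(325,443),(393,222)),"handR":(.08,(420,445),(383,122)),"tape":(.019,(100,484),(489,522)),"pinstrip":(.028,(227,133),(60,428)),"beaker":(0.0,(600,0),(250,2))}
for k,(z,t,s) in P.items(): print(k,z,at("top",T(*t),z)[:2],at("scene",S(*s),z)[:2])
for z in (.3,.4,.5): print("shelf",z,at("top",(280,128),z),at("scene",(226,200),z))
E
```

```text
cap 0.123 [0.5554 0.1466] [0.5513 0.1564]
panBL 0.0333 [0.665  0.3543] [0.6629 0.3637]
panBR 0.0333 [0.6547 0.2678] [0.6504 0.275 ]
panFR 0.0333 [0.4991 0.2912] [0.493  0.2981]
panFL 0.0333 [0.5113 0.3754] [0.5072 0.3847]
mBL 0.02 [0.605  0.3492] [0.6053 0.355 ]
mBR 0.02 [0.5989 0.2894] [0.5973 0.2927]
mF 0.018 [0.5478 0.3273] [0.548  0.3324]
drFrontL 0.103 [0.5084 0.2402] [0.5086 0.2454]
drFrontR 0.103 [0.5033 0.0953] [0.5006 0.1011]
cabL 0.112 [0.6175 0.2385] [0.615  0.2456]
cabR 0.112 [0.6101 0.0847] [0.6071 0.0937]
cabBL 0.112 [0.7693 0.2318] [0.7129 0.2387]
handL 0.08 [0.4841 0.2008] [0.4861 0.2088]
handR 0.08 [0.4817 0.1347] [0.4787 0.139 ]
tape 0.019 [0.4576 0.373 ] [0.4556 0.3763]
pinstrip 0.028 [0.7146 0.2782] [0.7009 0.2949]
beaker 0.0 [ 0.8184 -0.0012] [ 0.5417 -0.0191]
shelf 0.3 [0.7174 0.0593 0.3   ] [0.6846 0.1709 0.3   ]
shelf 0.4 [0.6909 0.0595 0.4   ] [0.674  0.2421 0.4   ]
shelf 0.5 [0.6644 0.0598 0.5   ] [0.6634 0.3132 0.5   ]
```

The manual's scale: shifts go in shares of 750 mm and turns go in shares of 90 degrees. Converting my numbers, 150 mm is 0.2, 140 mm is 0.1867, 80 degrees is 0.8889.

Call:
apply_moves:
  increments:
    - [0, 0, 0.1111, 0.0267, 0.004, 0.0107, 0.6]
    - [0, 0, 0.2222, 0.0533, 0.008, 0.0213, 0.6]
    - [0, 0, 0.3333, 0.08, 0.012, 0.032, 0.6]
    - [0, 0, 0.4444, 0.1067, 0.016, 0.0427, 0.6]
    - [0, 0, 0.5556, 0.1333, 0.02, 0.0533, 0.6]
    - [0, 0, 0.6667, 0.16, 0.024, 0.064, 0.6]
    - [0, 0, 0.7778, 0.1867, 0.0293, 0.0667, 0.6]
    - [0, 0, 0.8889, 0.2, 0.0333, 0.0667, 0.6]

```text
time: 1.2
tcp_pos: [0.5499, 0.1509, 0.2523]
orientation: [-0.0, 0.996, 0.085, -0.0]
ft_force: [0.5, -0.3, 0.5]
width: 0.0525
gripper_force: 0.0
```

Converted, 12.6 degrees is 0.14.

Call:
apply_moves:
  increments:
    - [0, 0, 0.1111, 0, 0, 0, 0.45]
    - [0, 0, 0.14, 0, 0, 0, 0.45]
    - [0, 0, 0.14, 0, 0, 0, 0.45]

```text
time: 1.58
tcp_pos: [0.55, 0.15, 0.2525]
orientation: [0.0, 1.0, -0.022, -0.0]
ft_force: [-0.4, -0.6, -0.1]
width: 0.0396
gripper_force: 0.0
```

Run:
```python
from h import *
import cv2
s=read_state();print(s["time"],s["tcp_pos"],s["orientation"],s["joint_positions"].round(2),s["width"])
np.savez("p1.npz",p=s["tcp_pos"],q=s["orientation"])
cv2.imwrite("pics/w1.png",cv2.resize(snapshot("wrist")[:,:,::-1],(800,600),interpolation=cv2.INTER_CUBIC))
```

```text
1.575 [0.54997853 0.14999033 0.25254426] [ 6.48340628e-06  9.99748866e-01 -2.24093385e-02 -1.62957475e-04] [0.06 0.45 1.43 0.   1.26 1.68] 0.03964833318657897
```

View pics/w1.png

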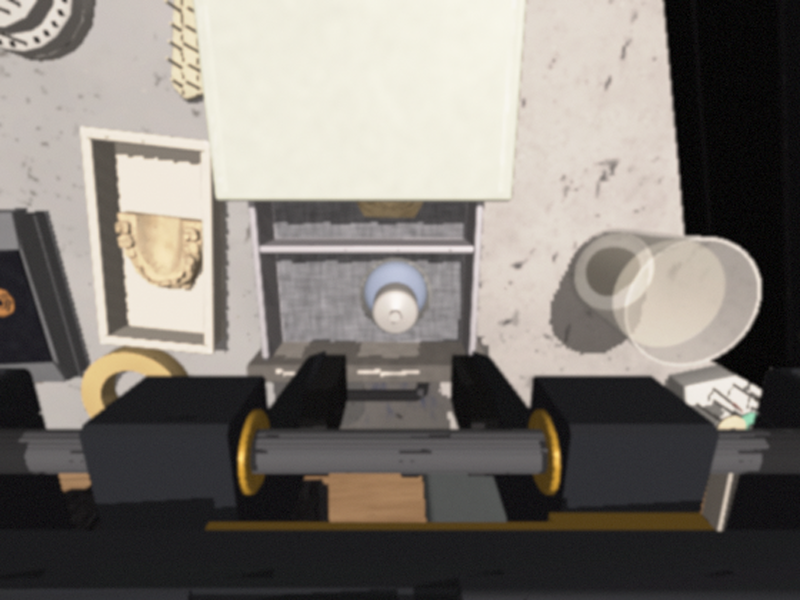

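The wrist view shows the cap top at (395,316), the cabinet front edge corners at (215,200) and (512,200), and the divider top from (260,247) to (474,247). The pan corners are at (83,130), (210,140), (213,352) and (98,343). The model's back edge runs (117,213)-(200,220), with its front at (163,288).

Run:
```python
from h import *
d=np.load("p1.npz");ps=(d["p"],d["q"])
P={"cap":(.123,395,316),"body":(.085,397,290),"cabL":(.112,215,200),"cabR":(.112,512,200),"divL":(.098,260,247),"divR":(.098,474,247),"floorBL":(.064,279,252),"floorBR":(.064,464,252),
"handR":(.08,425,392),"frontTopL":(.103,250,372),"frontTopR":(.103,492,372),
"panBL":(.0333,83,130),"panBR":(.0333,210,140),"panFR":(.0333,213,352),"panFL":(.0333,98,343),"mBL":(.02,117,213),"mBR":(.02,200,220),"mF":(.018,163,288),
"beakbase":(0,612,272),"disc":(.064,715,400),"tape":(.019,135,392)}
for k,(z,u,v) in P.items(): print(k,at("wrist",(u*.7,v*.7),z,ps)[:2])
```

```text
cap [0.5516 0.1507]
body [0.556  0.1495]
cabL [0.6147 0.2405]
cabR [0.6079 0.0879]
divL [0.5877 0.2253]
divR [0.5823 0.1048]
floorBL [0.5794 0.2249]
floorBR [0.574  0.1053]
handR [0.4833 0.134 ]
frontTopL [0.5137 0.2399]
frontTopR [0.5072 0.0945]
panBL [0.662  0.3543]
panBR [0.6521 0.2708]
panFR [0.4998 0.2943]
panFL [0.5111 0.3811]
mBL [0.6067 0.3529]
mBR [0.599 0.293]
mF [0.5486 0.3317]
beakbase [ 0.5416 -0.0243]
disc [ 0.4591 -0.0746]
tape [0.4614 0.3721]
```

Converted, 88 mm is 0.1173, 82 mm is 0.1093.

Call:
apply_moves:
  increments:
    - [0, 0, 0, 0.004, -0.0013, 0.0333, 0.45]
    - [0, 0, 0, 0.004, -0.0013, 0.0667, 0.45]
    - [0, 0, 0, 0.004, -0.0013, 0.0933, 0.45]
    - [0, 0, 0, 0.004, -0.0013, 0.1093, 0.45]
    - [0, 0, 0, 0.004, -0.0013, 0.1173, 0.45]
    - [0, 0, 0, 0.004, -0.0013, 0.1173, 0.2]
    - [0, 0, 0, 0.004, -0.0013, 0.1173, 0.2]
    - [0, 0, 0, 0.004, -0.0013, 0.1173, 0.2]
  squeeze: 15

```text
time: 2.62
tcp_pos: [0.5532, 0.1509, 0.1653]
orientation: [-0.0, 1.0, -0.023, 0.001]
ft_force: [0.0, 1.0, 1.4]
width: 0.0247
gripper_force: 15.0
```

Converted, -45 mm is -0.06, -25 mm is -0.0333.

Call:
apply_moves:
  increments:
    - [0, 0, 0, 0, 0, -0.0027, 0.2]
    - [0, 0, 0, 0, 0, -0.0133, 0.2]
    - [0, 0, 0, 0, 0, -0.0333, 0.2]
    - [0, 0, 0, 0, 0, -0.06, 0.2]

```text
time: 3.12
tcp_pos: [0.553, 0.1508, 0.211]
orientation: [0.0, 1.0, -0.023, 0.0]
ft_force: [0.2, 0.1, -0.1]
width: 0.0249
gripper_force: 15.0
```

Converted, 106 mm is 0.1413, -103 mm is -0.1373.

Call:
apply_moves:
  increments:
    - [0, 0, 0, 0, 0, -0.0267, 0.2]
    - [0, 0, 0, -0.02, 0.0133, -0.04, 0.2]
    - [0, 0, 0, -0.0533, 0.0467, -0.04, 0.2]
    - [0, 0, 0, -0.0867, 0.08, -0.04, 0.2]
    - [0, 0, 0, -0.12, 0.1133, -0.04, 0.2]
    - [0, 0, 0, -0.1373, 0.1413, -0.04, 0.2]
    - [0, 0, 0, -0.1373, 0.1413, -0.0133, 0.2]
    - [0, 0, 0, -0.1373, 0.1413, 0.0133, 0.2]

```text
time: 4.12
tcp_pos: [0.4456, 0.0493, 0.2005]
orientation: [0.0, 1.0, -0.023, 0.001]
ft_force: [0.4, -0.3, -0.3]
width: 0.0244
gripper_force: 15.0
```

Converted, 98 mm is 0.1307, 96 mm is 0.128.

Call:
apply_moves:
  increments:
    - [0, 0, 0, 0, 0, 0.0333, 0.2]
    - [0, 0, 0, 0, 0, 0.0667, 0.2]
    - [0, 0, 0, 0, 0, 0.0933, 0.2]
    - [0, 0, 0, 0, 0, 0.112, 0.2]
    - [0, 0, 0, 0, 0, 0.1227, 0.2]
    - [0, 0, 0, 0, 0, 0.128, 0.2]
    - [0, 0, 0, 0, 0, 0.1307, 0.2]

```text
time: 5.0
tcp_pos: [0.4456, 0.0496, 0.1019]
orientation: [0.0, 1.0, -0.023, 0.0]
ft_force: [-0.3, -0.3, -0.6]
width: 0.0246
gripper_force: 15.0
```

Call:
apply_moves:
  increments:
    - [0, 0, 0, 0, 0, 0.0013, 0.2]
    - [0, 0, 0, 0, 0, 0.0013, 0.2]

```text
time: 5.25
tcp_pos: [0.4456, 0.0497, 0.1012]
orientation: [0.0, 1.0, -0.023, 0.0]
ft_force: [-1.2, 1.3, 3.0]
width: 0.0247
gripper_force: 15.0
```

Run:
```python
from h import *
import cv2
cv2.imwrite("pics/s2.png",cv2.resize(snapshot("scene")[180:380,220:420,::-1],None,fx=2.8,fy=2.8,interpolation=cv2.INTER_CUBIC))
```

```text
(no output)
```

View pics/s2.png

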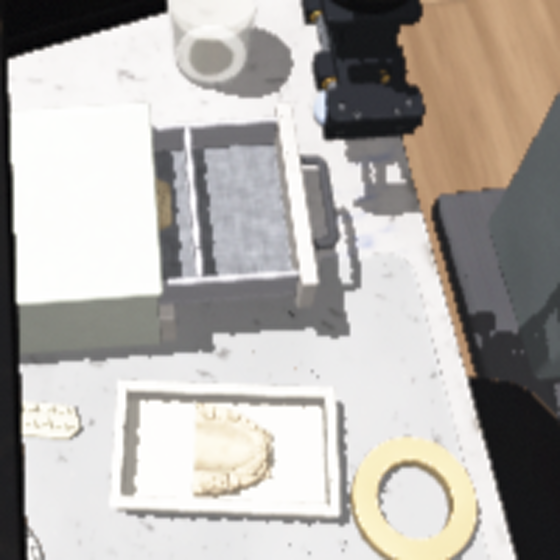

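Converted, -115 mm is -0.1533, -100 mm is -0.1333, -20 degrees is -0.2222.

Call:
apply_moves:
  increments:
    - [0, 0, 0, 0, 0, 0, 0.45]
    - [0, 0, 0, 0, 0, 0, 0.45]
    - [0, 0, 0, 0, 0, -0.02, 0.45]
    - [0, 0, 0, 0, 0, -0.0533, 0.45]
    - [0, 0, 0, 0, 0, -0.0933, 0.45]
    - [0, 0, 0, 0, 0, -0.1333, 0.45]
    - [0, 0, -0.1111, 0.02, -0.04, -0.1533, 0.6]
    - [0, 0, -0.2222, 0.04, -0.08, -0.1533, 0.85]

```text
time: 6.3
tcp_pos: [0.4789, 0.1088, 0.217]
orientation: [0.0, 0.988, 0.154, 0.001]
ft_force: [0.0, -0.2, -0.5]
width: 0.0577
gripper_force: 0.0
```

```bash
cat >> h.py <<'E'
from scipy.spatial.transform import Rotation as Ro
def need(target,yawx,st=None):
    "shift in tool axes (mm) and turn about tool z (deg) to reach TCP target with tool x at world yaw yawx"
    s=read_state();q=s["orientation"];R=Ro.from_quat([q[1],q[2],q[3],q[0]]).as_matrix()
    cur=np.degrees(np.arctan2(R[1,0],R[0,0]))
    print(s["time"],"tcp",s["tcp_pos"].round(4),"tilt",R[2].round(3),"w",round(s["width"],4),"shift",(R.T@(np.array(target)-s["tcp_pos"])*1e3).round(1),"turn",round(-(yawx-cur),1))
E
python3 -c "
from h import *
need((.575,.327,.2),81.8)"
```

```text
6.3 tcp [0.4789 0.1088 0.217 ] tilt [ 0.002  0.001 -1.   ] w 0.0577 shift [ 157.8 -178.7   17.2] turn -64.1
```

Converted, -179 mm is -0.2387, 158 mm is 0.2107, -64 degrees is -0.7111.

Call:
apply_moves:
  increments:
    - [0, 0, -0.1111, 0.0267, -0.0307, 0, 0.85]
    - [0, 0, -0.2222, 0.0533, -0.0613, 0, 0.85]
    - [0, 0, -0.3333, 0.08, -0.0933, 0, 0.85]
    - [0, 0, -0.4444, 0.1133, -0.128, 0, 0.85]
    - [0, 0, -0.5556, 0.1467, -0.1653, 0.0067, 0.85]
    - [0, 0, -0.6667, 0.18, -0.2027, 0.0133, 0.85]
    - [0, 0, -0.7111, 0.2107, -0.2387, 0.0227, 0.85]
    - [0, 0, -0.7111, 0.2107, -0.2387, 0.0227, 0.85]

```text
time: 7.3
tcp_pos: [0.5751, 0.3277, 0.1972]
orientation: [-0.0, 0.757, 0.653, -0.001]
ft_force: [0.0, -0.6, -0.3]
width: 0.0751
gripper_force: 0.0
```

Run:
```python
from h import *
import cv2
need((.575,.327,.0745),81.8)
s=read_state();np.savez("p2.npz",p=s["tcp_pos"],q=s["orientation"])
cv2.imwrite("pics/w2.png",cv2.resize(snapshot("wrist")[:,:,::-1],(800,600),interpolation=cv2.INTER_CUBIC))
```

```text
7.3 tcp [0.5751 0.3277 0.1972] tilt [-0.001 -0.001 -1.   ] w 0.0751 shift [ -0.7   0.2 122.7] turn -0.3
```

View pics/w2.png

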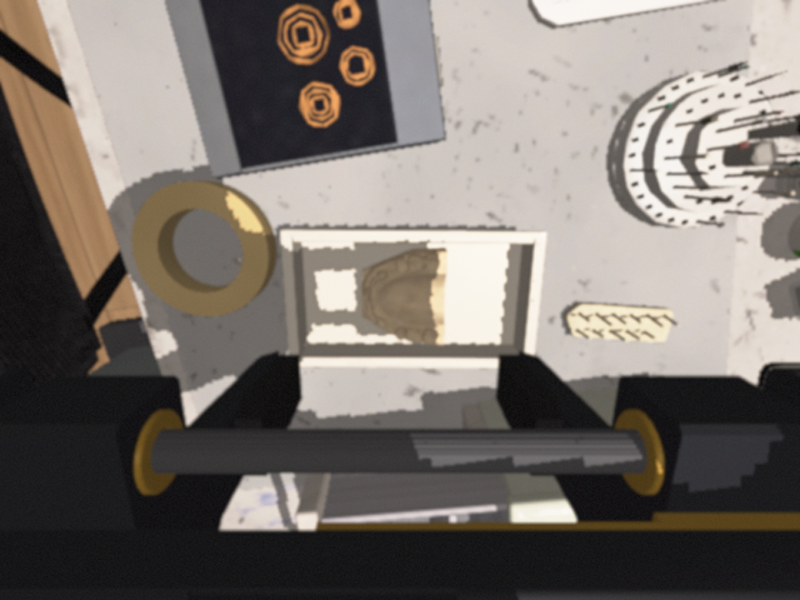

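In this view the model's back edge is at column 444 (rows 248-345) and its front at (363,297). The pan's inner floor corners are at about (301,240) and (520,240).

Run:
```python
from h import *
d=np.load("p2.npz");ps=(d["p"],d["q"])
for k,(z,u,v) in {"mBL":(.02,446,250),"mBR":(.02,442,344),"mF":(.018,363,297),"panFL":(.0333,282,232),"panBL":(.0333,544,234),"panFR":(.0333,288,363),"panBR":(.0333,533,355)}.items(): print(k,at("wrist",(u*.7,v*.7),z,ps)[:2])
```

```text
mBL [0.6069 0.3528]
mBR [0.5971 0.2912]
mF [0.5507 0.3301]
panFL [0.5128 0.3795]
panBL [0.6631 0.356 ]
panFR [0.4981 0.2982]
panBR [0.6523 0.2809]
```

Converted, 123 mm is 0.164, 118 mm is 0.1573, 0.3 degrees is 0.0033.

Call:
apply_moves:
  increments:
    - [0, 0, 0.0033, -0.0013, 0.0013, 0.0333, 0.85]
    - [0, 0, 0.0033, -0.0013, 0.0013, 0.0667, 0.85]
    - [0, 0, 0.0033, -0.0013, 0.0013, 0.1, 0.85]
    - [0, 0, 0.0033, -0.0013, 0.0013, 0.1267, 0.85]
    - [0, 0, 0.0033, -0.0013, 0.0013, 0.144, 0.85]
    - [0, 0, 0.0033, -0.0013, 0.0013, 0.1573, 0.85]
    - [0, 0, 0.0033, -0.0013, 0.0013, 0.164, 0.85]
    - [0, 0, 0.0033, -0.0013, 0.0013, 0.164, 0.85]

```text
time: 8.35
tcp_pos: [0.5762, 0.3252, 0.0758]
orientation: [0.0, 0.76, 0.65, 0.0]
ft_force: [-0.0, 0.5, 0.1]
width: 0.0749
gripper_force: 0.0
```

Converted, -5 mm is -0.0067, -1 mm is -0.0013.

Call:
apply_moves:
  increments:
    - [0, 0, 0, 0, 0, 0, 0.7]
    - [0, 0, 0, 0, 0, 0, 0.6]
    - [0, 0, 0, 0, 0, 0, 0.5]
    - [0, 0, 0, 0, 0, 0, 0.5]
    - [0, 0, 0, 0, 0, -0.0013, 0.5]
    - [0, 0, 0, 0, 0, -0.0067, 0.5]
  squeeze: 15

```text
time: 9.1
tcp_pos: [0.5758, 0.325, 0.0804]
orientation: [-0.0, 0.76, 0.65, -0.001]
ft_force: [-0.8, -0.1, -1.3]
width: 0.0538
gripper_force: 15.0
```

Run:
```python
from h import *
from scipy.optimize import least_squares
o,d=ray("scene",(450*.7,58*.7))
t=(0.0-o[1])/d[1];print("cam",o,"pt at y=0",o+t*d,"y=.05",o+(.05-o[1])/d[1]*d)
o,d=ray("scene",(450*.7,103*.7));print("flange",o+(0-o[1])/d[1]*d)
# shelf front edge: top-view points (800 scale) & scene edge points
for uv in ((100,183),(300,182),(445,180)):
    for z in(.45,.5,.55): print("top",uv,z,at("top",(uv[0]*.7,uv[1]*.7),z))
for uv in ((308,100),(315,300),(325,500)):
    for z in(.45,.5,.55): print("scn",uv,z,at("scene",(uv[0]*.7,uv[1]*.7),z))
for z in (0,): print("edge",at("top",(135+250/3.6,120+565/3.6),z),at("top",(150*.7,393*.7),z),at("top",(380*.7,385*.7),z))
```

```text
cam [0.63259955 0.52016565 0.79078729] pt at y=0 [0.52468305 0.         0.44840522] y=.05 [0.53505633 0.05       0.48131609]
flange [0.52107677 0.         0.39229804]
top (100, 183) 0.45 [0.6834 0.4242 0.45  ]
top (100, 183) 0.5 [0.6698 0.4009 0.5   ]
top (100, 183) 0.55 [0.6562 0.3776 0.55  ]
top (300, 182) 0.45 [0.6807 0.1812 0.45  ]
top (300, 182) 0.5 [0.6672 0.1735 0.5   ]
top (300, 182) 0.55 [0.6538 0.1658 0.55  ]
top (445, 180) 0.45 [0.6803 0.0049 0.45  ]
top (445, 180) 0.5 [0.6669 0.0085 0.5   ]
top (445, 180) 0.55 [0.6534 0.0121 0.55  ]
scn (308, 100) 0.45 [0.675  0.0525 0.45  ]
scn (308, 100) 0.5 [0.6688 0.1211 0.5   ]
scn (308, 100) 0.55 [0.6626 0.1897 0.55  ]
scn (315, 300) 0.45 [0.675 0.29  0.45 ]
scn (315, 300) 0.5 [0.6688 0.3238 0.5   ]
scn (315, 300) 0.55 [0.6626 0.3575 0.55  ]
scn (325, 500) 0.45 [0.6732 0.4359 0.45  ]
scn (325, 500) 0.5 [0.6673 0.4482 0.5   ]
scn (325, 500) 0.55 [0.6613 0.4606 0.55  ]
edge [0.3959 0.2665 0.    ] [0.4052 0.5315 0.    ] [0.4129 0.1023 0.    ]
```

Call:
apply_moves:
  increments:
    - [0, 0, 0, 0, 0, -0.0133, 0.5]
    - [0, 0, 0, 0, 0, -0.0333, 0.5]
    - [0, 0, 0, 0, 0, -0.06, 0.5]
    - [0, 0, 0, 0, 0, -0.0933, 0.5]
    - [0, 0, 0, 0, 0, -0.1267, 0.5]
    - [0, 0, 0, 0, 0, -0.1533, 0.5]

```text
time: 9.85
tcp_pos: [0.5762, 0.3252, 0.1984]
orientation: [0.0, 0.76, 0.65, 0.001]
ft_force: [0.9, 0.1, 0.3]
width: 0.0539
gripper_force: 15.0
```

```bash
python3 -c "
from h import *
need((.638,.165,.1984),87.45)"
```

```text
9.85 tcp [0.5762 0.3252 0.1984] tilt [ 0.001  0.002 -1.   ] w 0.0539 shift [-148.7   85.8   -0. ] turn -6.3
```

Converted, -149 mm is -0.1987, -138 mm is -0.184, -6.3 degrees is -0.07.

Call:
apply_moves:
  increments:
    - [0, 0, -0.0111, -0.02, 0.012, 0, 0.5]
    - [0, 0, -0.0222, -0.0533, 0.0307, 0, 0.5]
    - [0, 0, -0.0333, -0.0867, 0.0493, 0, 0.5]
    - [0, 0, -0.0444, -0.12, 0.0693, 0, 0.5]
    - [0, 0, -0.0556, -0.1533, 0.088, 0, 0.5]
    - [0, 0, -0.0667, -0.184, 0.1067, 0, 0.5]
    - [0, 0, -0.07, -0.1987, 0.1147, 0, 0.5]
    - [0, 0, -0.07, -0.1987, 0.1147, 0.0067, 0.5]

```text
time: 10.85
tcp_pos: [0.6383, 0.1644, 0.1915]
orientation: [0.0, 0.723, 0.691, 0.001]
ft_force: [-0.5, 0.3, -0.9]
width: 0.0538
gripper_force: 15.0
```

Converted, 10 mm is 0.0133, 8 mm is 0.0107.

Call:
apply_moves:
  increments:
    - [0, 0, 0, 0, 0, 0.0067, 0.5]
    - [0, 0, 0, 0, 0, 0.0107, 0.5]
    - [0, 0, 0, 0, 0, 0.0133, 0.5]
    - [0, 0, 0, 0, 0, 0.0133, 0.5]

```text
time: 11.35
tcp_pos: [0.638, 0.165, 0.1808]
orientation: [0.0, 0.723, 0.691, 0.0]
ft_force: [-0.5, 1.4, -0.3]
width: 0.0537
gripper_force: 15.0
```

Converted, 0.7 mm is 0.0009.

Call:
apply_moves:
  increments:
    - [0, 0, 0, 0, 0, 0.0009, 0.5]
    - [0, 0, 0, 0, 0, 0.0009, 0.5]

```text
time: 11.6
tcp_pos: [0.638, 0.1649, 0.1808]
orientation: [0.0, 0.723, 0.691, 0.0]
ft_force: [-2.3, 1.8, 4.8]
width: 0.0535
gripper_force: 15.0
```

Converted, 0.7 mm is 0.0009.

Call:
apply_moves:
  increments:
    - [0, 0, 0, 0, 0, 0.0009, 0.5]
    - [0, 0, 0, 0, 0, 0.0009, 0.5]

```text
time: 11.85
tcp_pos: [0.638, 0.1649, 0.1808]
orientation: [0.0, 0.723, 0.691, 0.0]
ft_force: [-5.6, 0.7, 9.0]
width: 0.0538
gripper_force: 15.0
```

Converted, -28 mm is -0.0373, -20 mm is -0.0267, 20 degrees is 0.2222.

Call:
apply_moves:
  increments:
    - [0, 0, 0, 0, 0, -0.0013, 0.6]
    - [0, 0, 0, 0, 0, -0.0013, 0.85]
    - [0, 0, 0, 0, 0, -0.0013, 0.85]
    - [0, 0, 0, 0, 0, -0.0133, 0.85]
    - [0, 0, 0, 0, 0, -0.0267, 0.85]
    - [0, 0, 0, 0, 0, -0.0373, 0.9]
    - [0, 0, 0.1111, 0, 0, -0.0373, 0.9]
    - [0, 0, 0.2222, 0, 0, -0.0373, 0.9]

```text
time: 12.85
tcp_pos: [0.6381, 0.1646, 0.208]
orientation: [0.0, 0.834, 0.552, 0.0]
ft_force: [0.1, 0.1, 0.6]
width: 0.0791
gripper_force: 0.0
```

Converted, 70 degrees is 0.7778.

Call:
apply_moves:
  increments:
    - [0, 0, 0.1111, 0, 0, 0, 0.9]
    - [0, 0, 0.2222, 0, 0, 0, 0.9]
    - [0, 0, 0.3333, 0, 0, 0, 0.9]
    - [0, 0, 0.4444, 0, 0, 0, 0.9]
    - [0, 0, 0.5556, 0, 0, 0, 0.9]
    - [0, 0, 0.6667, 0, 0, 0, 0.9]
    - [0, 0, 0.7778, 0, 0, 0, 0.9]
    - [0, 0, 0.7778, 0, 0, 0, 0.9]

```text
time: 13.85
tcp_pos: [0.6381, 0.1646, 0.2078]
orientation: [-0.0, 1.0, -0.022, 0.0]
ft_force: [0.4, 0.7, -0.3]
width: 0.0792
gripper_force: 0.0
```

Run:
```python
from h import *
import cv2
need((.638,.165,.1800),-2.55)
s=read_state();np.savez("p3.npz",p=s["tcp_pos"],q=s["orientation"])
a=snapshot("wrist")
b=snapshot("scene")[180:380,220:420]
a=cv2.resize(a,(560,420));b=cv2.resize(b,(420,420),interpolation=cv2.INTER_CUBIC)
cv2.imwrite("pics/c3.png",cv2.resize(np.hstack([a,b])[:,:,::-1],(800,343)))
```

```text
13.85 tcp [0.6381 0.1646 0.2078] tilt [ 0. -0. -1.] w 0.0792 shift [-0.1 -0.4 27.8] turn 0.0
```

View pics/c3.png

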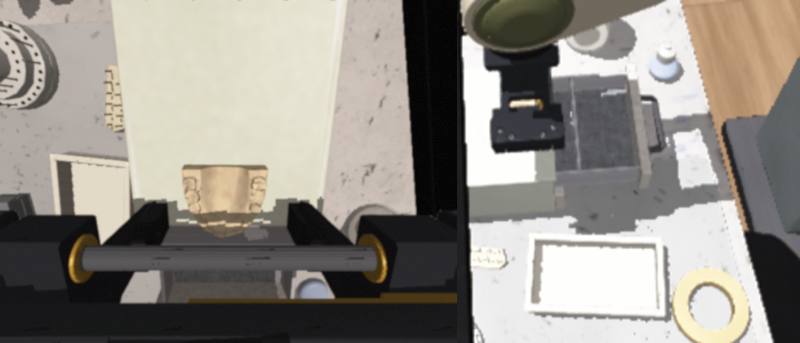

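Converted, 28.5 mm is 0.038, 26 mm is 0.0347.

Call:
apply_moves:
  increments:
    - [0, 0, 0, 0.0067, 0, 0.0133, 0.9]
    - [0, 0, 0, 0.0067, 0, 0.0267, 0.9]
    - [0, 0, 0, 0.0067, 0, 0.0347, 0.9]
    - [0, 0, 0, 0.0067, 0, 0.038, 0.8]
    - [0, 0, 0, 0.0067, 0, 0.038, 0.7]
    - [0, 0, 0, 0.0067, 0, 0.038, 0.6]
    - [0, 0, 0, 0.0067, 0, 0.038, 0.6]
    - [0, 0, 0, 0.0067, 0, 0.038, 0.6]
  squeeze: 15

```text
time: 14.95
tcp_pos: [0.6431, 0.1644, 0.1789]
orientation: [0.0, 1.0, -0.023, 0.0]
ft_force: [0.2, -0.4, -0.5]
width: 0.0592
gripper_force: 14.9
```

Converted, -28 mm is -0.0373, -18 mm is -0.024.

Call:
apply_moves:
  increments:
    - [0, 0, 0, 0, 0, -0.0027, 0.6]
    - [0, 0, 0, 0, 0, -0.0107, 0.6]
    - [0, 0, 0, 0, 0, -0.024, 0.6]
    - [0, 0, 0, 0, 0, -0.0373, 0.6]

```text
time: 15.45
tcp_pos: [0.6431, 0.1644, 0.2079]
orientation: [-0.0, 1.0, -0.023, 0.0]
ft_force: [1.0, 0.4, -0.7]
width: 0.0594
gripper_force: 14.8
```

Run:
```python
from h import *
import cv2
need((.555,.167,.2),-2.55)
```

```text
15.45 tcp [0.6431 0.1644 0.2079] tilt [ 0.001 -0.    -1.   ] w 0.0594 shift [-88.2   1.4   7.8] turn -0.0
```

Converted, -88 mm is -0.1173, -83 mm is -0.1107.

Call:
apply_moves:
  increments:
    - [0, 0, 0, -0.016, 0, 0, 0.6]
    - [0, 0, 0, -0.04, 0, 0, 0.6]
    - [0, 0, 0, -0.0667, 0.0013, 0, 0.6]
    - [0, 0, 0, -0.0933, 0.0027, 0, 0.6]
    - [0, 0, 0, -0.1107, 0.0027, 0, 0.6]
    - [0, 0, 0, -0.1173, 0.0027, 0, 0.6]
    - [0, 0, 0, -0.1173, 0.0027, 0, 0.6]

```text
time: 16.32
tcp_pos: [0.5552, 0.1664, 0.2073]
orientation: [-0.0, 1.0, -0.023, 0.0]
ft_force: [-0.0, -0.8, -1.5]
width: 0.0594
gripper_force: 14.8
```

Run:
```python
from h import *
import cv2
need((.555,.167,.2),-2.55)
s=read_state();np.savez("p4.npz",p=s["tcp_pos"],q=s["orientation"])
a=snapshot("wrist")[100:310,140:420]
cv2.imwrite("pics/w4.png",cv2.resize(a[:,:,::-1],(800,600),interpolation=cv2.INTER_CUBIC))
```

```text
16.325 tcp [0.5552 0.1664 0.2073] tilt [ 0.001 -0.    -1.   ] w 0.0594 shift [-0.2 -0.6  7.3] turn -0.0
```

View pics/w4.png

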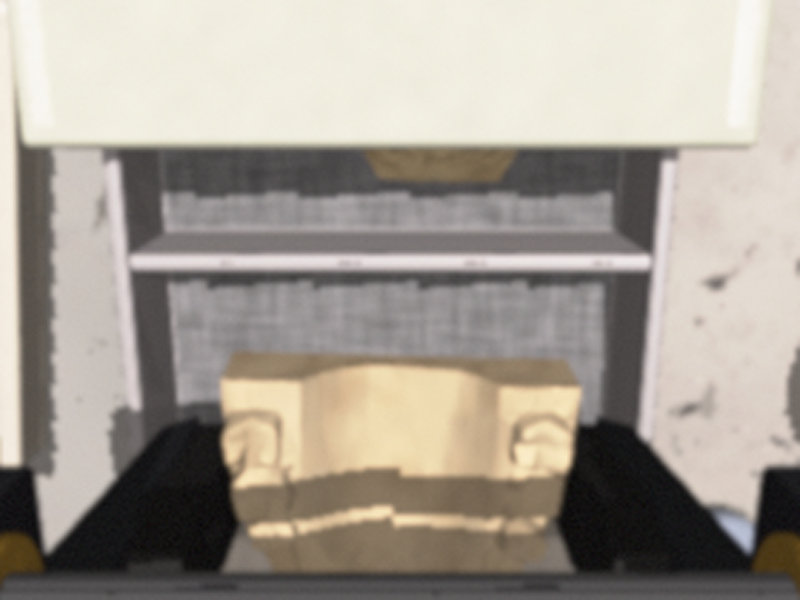

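The divider's front edge is at row 270 (131 to 651). The model's back edge is at (222,378)-(580,385) on top and (230,352)-(570,360) at the base.

Run:
```python
from h import *
d=np.load("p4.npz");ps=(d["p"],d["q"])
a=np.radians(-2.55);X=np.array([np.cos(a),np.sin(a)]);Y=np.array([-np.sin(a),np.cos(a)])
for k,(z,u,v) in {"divL":(.098,131,270),"divR":(.098,651,270),"divL_b":(.098,135,254),"cabL":(.112,22,145),"cabR":(.112,757,145),"fR":(.064,606,415),"fL":(.064,177,400),"mtL":(.158,222,378),"mtR":(.158,580,385),"mbL":(.1405,230,352),"mbR":(.1405,570,360)}.items():
    p=at("wrist",(140+u*.35,100+v*.35),z,ps)[:2];r=p-ps[0][:2];print(k,p,"rel tcp in cab axes",(r@X*1e3).round(1),(r@Y*1e3).round(1))
```

```text
divL [0.5847 0.2259] rel tcp in cab axes 26.8 60.7
divR [0.5793 0.1051] rel tcp in cab axes 26.8 -60.2
divL_b [0.5885 0.2245] rel tcp in cab axes 30.7 59.5
cabL [0.615  0.2403] rel tcp in cab axes 56.4 76.5
cabR [0.6081 0.0885] rel tcp in cab axes 56.3 -75.5
fR [0.529  0.1062] rel tcp in cab axes -23.5 -61.3
fL [0.5391 0.2291] rel tcp in cab axes -18.9 61.9
mtL [0.5784 0.1933] rel tcp in cab axes 22.0 27.9
mtR [0.5745 0.1342] rel tcp in cab axes 20.7 -31.3
mbL [0.5773 0.1955] rel tcp in cab axes 20.8 30.0
mbR [0.5728 0.1323] rel tcp in cab axes 19.1 -33.3
```

Converted, 74 mm is 0.0987, 73 mm is 0.0973, -1 degrees is -0.0111.

Call:
apply_moves:
  increments:
    - [0, 0, -0.0111, 0.0007, -0.0013, 0.0133, 0.6]
    - [0, 0, -0.0111, 0.0007, -0.0013, 0.0333, 0.6]
    - [0, 0, -0.0111, 0.0007, -0.0013, 0.0533, 0.6]
    - [0, 0, -0.0111, 0.0007, -0.0013, 0.0707, 0.6]
    - [0, 0, -0.0111, 0.0007, -0.0013, 0.084, 0.6]
    - [0, 0, -0.0111, 0.0007, -0.0013, 0.0933, 0.6]
    - [0, 0, -0.0111, 0.0007, -0.0013, 0.0973, 0.6]
    - [0, 0, -0.0111, 0.0007, -0.0013, 0.0987, 0.6]

```text
time: 17.38
tcp_pos: [0.5557, 0.1674, 0.1329]
orientation: [-0.0, 1.0, -0.014, 0.0]
ft_force: [0.0, 0.5, -1.0]
width: 0.0592
gripper_force: 14.8
```

Converted, 0.7 mm is 0.0009.

Call:
apply_moves:
  increments:
    - [0, 0, 0, 0, 0, 0.0009, 0.6]
    - [0, 0, 0, 0, 0, 0.0009, 0.6]

```text
time: 17.62
tcp_pos: [0.5556, 0.1674, 0.1323]
orientation: [-0.0, 1.0, -0.014, 0.0]
ft_force: [-0.5, 0.5, -1.1]
width: 0.0592
gripper_force: 14.8
```

Converted, 0.7 mm is 0.0009.

Call:
apply_moves:
  increments:
    - [0, 0, 0, 0, 0, 0.0009, 0.6]
    - [0, 0, 0, 0, 0, 0.0009, 0.6]

```text
time: 17.88
tcp_pos: [0.5556, 0.1674, 0.1314]
orientation: [-0.0, 1.0, -0.014, -0.0]
ft_force: [-0.4, -0.1, -1.6]
width: 0.0591
gripper_force: 14.8
```

Converted, 0.8 mm is 0.0011.

Call:
apply_moves:
  increments:
    - [0, 0, 0, 0, 0, 0.0011, 0.6]
    - [0, 0, 0, 0, 0, 0.0011, 0.6]

```text
time: 18.12
tcp_pos: [0.5557, 0.1674, 0.1309]
orientation: [-0.0, 1.0, -0.014, 0.0]
ft_force: [-0.5, -0.4, 1.9]
width: 0.0593
gripper_force: 14.9
```

Converted, 0.8 mm is 0.0011.

Call:
apply_moves:
  increments:
    - [0, 0, 0, 0, 0, 0.0011, 0.6]
    - [0, 0, 0, 0, 0, 0.0011, 0.6]

```text
time: 18.38
tcp_pos: [0.5561, 0.1673, 0.1307]
orientation: [-0.0, 1.0, -0.014, 0.001]
ft_force: [-0.6, -1.2, 5.8]
width: 0.0594
gripper_force: 15.1
```

Converted, -75 mm is -0.1, -50 mm is -0.0667.

Call:
apply_moves:
  increments:
    - [0, 0, 0, 0, 0, -0.0007, 0.7]
    - [0, 0, 0, 0, 0, -0.0007, 0.8]
    - [0, 0, 0, 0, 0, -0.0007, 0.8]
    - [0, 0, 0, 0, 0, -0.0107, 0.8]
    - [0, 0, 0, 0, 0, -0.0333, 0.8]
    - [0, 0, 0, 0, 0, -0.0667, 0.8]
    - [0, 0, 0, 0, 0, -0.1, 0.8]
    - [0, 0, 0, 0, 0, -0.1, 0.8]

```text
time: 19.38
tcp_pos: [0.5563, 0.1675, 0.2074]
orientation: [-0.0, 1.0, -0.014, 0.002]
ft_force: [-0.2, -0.1, 0.0]
width: 0.0705
gripper_force: 0.0
```

Run:
```python
from h import *
import cv2
need((.445,.171,.2057),-2.55)
s=read_state();np.savez("p5.npz",p=s["tcp_pos"],q=s["orientation"])
a=snapshot("wrist")[100:310,140:420]
cv2.imwrite("pics/w5.png",cv2.resize(a[:,:,::-1],(800,600),interpolation=cv2.INTER_CUBIC))
```

```text
19.375 tcp [0.5563 0.1675 0.2074] tilt [ 0.005 -0.001 -1.   ] w 0.0705 shift [-111.3   -0.4    1.1] turn 1.0
```

View pics/w5.png

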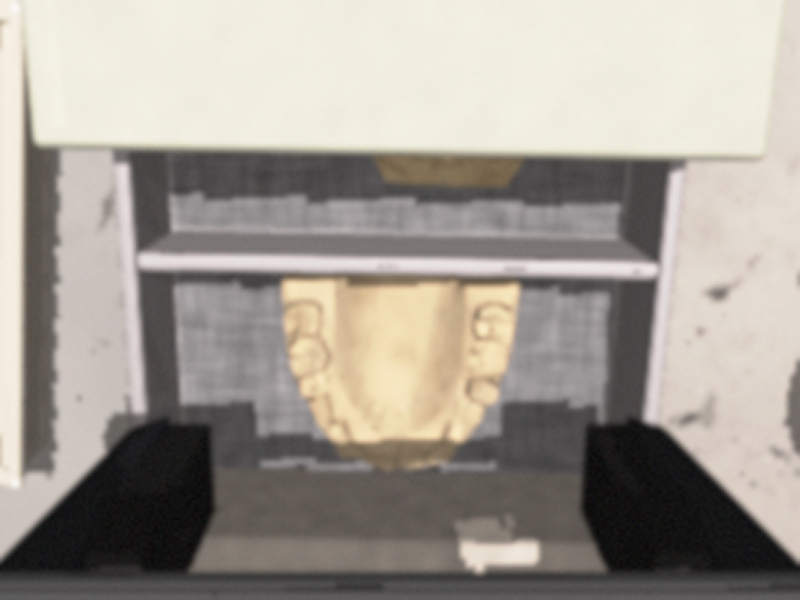

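The model lies flat in the front compartment, teeth up, front teeth at (400,465) facing the drawer front, clear of the divider at row 270. Next I'll push the drawer.

Converted, -111 mm is -0.148, -108 mm is -0.144, 1 degrees is 0.0111.

Call:
apply_moves:
  increments:
    - [0, 0, 0.0111, -0.02, 0, 0, 0.5]
    - [0, 0, 0.0111, -0.0533, 0, 0, 0.2]
    - [0, 0, 0.0111, -0.0867, 0, 0, 0]
    - [0, 0, 0.0111, -0.12, 0, 0, 0]
    - [0, 0, 0.0111, -0.144, 0, 0, 0]
    - [0, 0, 0.0111, -0.148, 0, 0.02, 0]
    - [0, 0, 0.0111, -0.148, 0, 0.0467, 0]
    - [0, 0, 0.0111, -0.148, 0, 0.0733, 0]

```text
time: 20.42
tcp_pos: [0.4441, 0.1704, 0.1485]
orientation: [0.0, 1.0, -0.023, -0.001]
ft_force: [0.9, 0.0, -1.0]
width: 0.0005
gripper_force: 0.0
```

Call:
apply_moves:
  increments:
    - [0, 0, 0, 0, 0, 0.016, 0]
    - [0, 0, 0, 0, 0, 0.0253, 0]
    - [0, 0, 0, 0.0107, 0, 0.0253, 0]
    - [0, 0, 0, 0.0187, 0, 0.0253, 0]
    - [0, 0, 0, 0.024, 0, 0.0253, 0]
    - [0, 0, 0, 0.0293, 0, 0.0253, 0]
  squeeze: 15

```text
time: 21.18
tcp_pos: [0.467, 0.1694, 0.131]
orientation: [-0.0, 1.0, -0.023, 0.0]
ft_force: [-0.2, 1.8, 0.2]
width: 0.0004
gripper_force: 0.0
```

Converted, 24 mm is 0.032, 20 mm is 0.0267.

Call:
apply_moves:
  increments:
    - [0, 0, 0, 0.0027, 0, 0, 0]
    - [0, 0, 0, 0.0053, 0, 0, 0]
    - [0, 0, 0, 0.008, 0, 0, 0]
    - [0, 0, 0, 0.012, 0, 0, 0]
    - [0, 0, 0, 0.016, 0, 0, 0]
    - [0, 0, 0, 0.0213, 0, 0, 0]
    - [0, 0, 0, 0.0267, 0, 0, 0]
    - [0, 0, 0, 0.032, 0, 0, 0]

```text
time: 22.18
tcp_pos: [0.4909, 0.1684, 0.1308]
orientation: [-0.0, 1.0, -0.023, -0.0]
ft_force: [-1.1, 0.5, 0.4]
width: 0.0005
gripper_force: 0.7
```

Converted, 32 mm is 0.0427, 28 mm is 0.0373.

Call:
apply_moves:
  increments:
    - [0, 0, 0, 0.0053, 0, 0, 0]
    - [0, 0, 0, 0.0107, 0, 0, 0]
    - [0, 0, 0, 0.016, 0, 0, 0]
    - [0, 0, 0, 0.0213, 0, 0, 0]
    - [0, 0, 0, 0.0267, 0, 0, 0]
    - [0, 0, 0, 0.032, 0, 0, 0]
    - [0, 0, 0, 0.0373, 0, 0, 0]
    - [0, 0, 0, 0.0427, 0, 0, 0]

```text
time: 23.18
tcp_pos: [0.5228, 0.1669, 0.1308]
orientation: [0.0, 1.0, -0.023, -0.0]
ft_force: [-2.1, -0.6, 1.0]
width: 0.0006
gripper_force: 0.7
```

Converted, 22 mm is 0.0293, 20.5 mm is 0.0273.

Call:
apply_moves:
  increments:
    - [0, 0, 0, 0.0053, 0, 0, 0]
    - [0, 0, 0, 0.0107, 0, 0, 0]
    - [0, 0, 0, 0.0147, 0, 0, 0]
    - [0, 0, 0, 0.0187, 0, 0, 0]
    - [0, 0, 0, 0.0227, 0, 0, 0]
    - [0, 0, 0, 0.0253, 0, 0, 0]
    - [0, 0, 0, 0.0273, 0, 0, 0]
    - [0, 0, 0, 0.0293, 0, 0, 0]

```text
time: 24.18
tcp_pos: [0.5446, 0.1659, 0.1308]
orientation: [0.0, 1.0, -0.023, -0.0]
ft_force: [-1.2, -1.1, 1.0]
width: 0.0002
gripper_force: 0.6
```

Converted, 6 mm is 0.008, 4.5 mm is 0.006.

Call:
apply_moves:
  increments:
    - [0, 0, 0, 0.002, 0, 0, 0]
    - [0, 0, 0, 0.004, 0, 0, 0]
    - [0, 0, 0, 0.006, 0, 0, 0]
    - [0, 0, 0, 0.008, 0, 0, 0]

```text
time: 24.68
tcp_pos: [0.5506, 0.1656, 0.1308]
orientation: [0.0, 1.0, -0.023, -0.0]
ft_force: [-1.5, -1.2, 0.3]
width: 0.0001
gripper_force: 0.6
```

Converted, 4.8 mm is 0.0064, 1.2 mm is 0.0016.

Call:
apply_moves:
  increments:
    - [0, 0, 0, 0.0016, 0, 0, 0]
    - [0, 0, 0, 0.0032, 0, 0, 0]
    - [0, 0, 0, 0.0048, 0, 0, 0]
    - [0, 0, 0, 0.0064, 0, 0, 0]

```text
time: 25.18
tcp_pos: [0.5554, 0.1654, 0.1308]
orientation: [0.0, 1.0, -0.023, 0.0]
ft_force: [-1.0, -0.5, 0.1]
width: 0.0008
gripper_force: 0.6
```

Converted, 3.6 mm is 0.0048, 2.4 mm is 0.0032.

Call:
apply_moves:
  increments:
    - [0, 0, 0, 0.0016, 0, 0, 0]
    - [0, 0, 0, 0.0032, 0, 0, 0]
    - [0, 0, 0, 0.0048, 0, 0, 0]

```text
time: 25.55
tcp_pos: [0.5576, 0.1654, 0.1307]
orientation: [0.0, 1.0, -0.023, -0.002]
ft_force: [-11.5, -1.5, 6.5]
width: 0.0004
gripper_force: 5.9
```

Converted, 3 mm is 0.004, 2 mm is 0.0027.

Call:
apply_moves:
  increments:
    - [0, 0, 0, 0.0013, 0, 0, 0]
    - [0, 0, 0, 0.0027, 0, 0, 0]
    - [0, 0, 0, 0.004, 0, 0, 0]

```text
time: 25.92
tcp_pos: [0.5608, 0.1652, 0.1307]
orientation: [0.0, 1.0, -0.023, -0.002]
ft_force: [-8.8, -0.9, 4.6]
width: 0.0008
gripper_force: 4.4
```

Converted, 3 mm is 0.004, 2 mm is 0.0027.

Call:
apply_moves:
  increments:
    - [0, 0, 0, 0.0013, 0, 0, 0]
    - [0, 0, 0, 0.0027, 0, 0, 0]
    - [0, 0, 0, 0.004, 0, 0, 0]

```text
time: 26.3
tcp_pos: [0.5642, 0.165, 0.1308]
orientation: [0.0, 1.0, -0.023, -0.001]
ft_force: [-6.2, -1.8, 3.4]
width: 0.0005
gripper_force: 3.1
```

Converted, 3 mm is 0.004, 2 mm is 0.0027.

Call:
apply_moves:
  increments:
    - [0, 0, 0, 0.0013, 0, 0, 0]
    - [0, 0, 0, 0.0027, 0, 0, 0]
    - [0, 0, 0, 0.004, 0, 0, 0]

```text
time: 26.68
tcp_pos: [0.5678, 0.1649, 0.1308]
orientation: [0.0, 1.0, -0.023, -0.0]
ft_force: [-3.9, -0.5, 1.8]
width: 0.0006
gripper_force: 1.7
```

Converted, 2 mm is 0.0027, 1 mm is 0.0013.

Call:
apply_moves:
  increments:
    - [0, 0, 0, 0.0013, 0, 0, 0]
    - [0, 0, 0, 0.0027, 0, 0, 0]

```text
time: 26.92
tcp_pos: [0.5694, 0.1648, 0.1307]
orientation: [0.0, 1.0, -0.023, -0.001]
ft_force: [-8.9, -1.4, 6.0]
width: 0.0006
gripper_force: 4.7
```

Converted, 1.4 mm is 0.0019, 0.7 mm is 0.0009.

Call:
apply_moves:
  increments:
    - [0, 0, 0, 0.0009, 0, 0, 0]
    - [0, 0, 0, 0.0019, 0, 0, 0]
    - [0, 0, 0, 0.0019, 0, 0, 0]

```text
time: 27.3
tcp_pos: [0.5698, 0.1648, 0.1307]
orientation: [0.0, 1.0, -0.023, -0.003]
ft_force: [-16.1, -2.8, 8.2]
width: 0.0004
gripper_force: 7.1
```

Converted, -120 mm is -0.16, -110 mm is -0.1467.

Call:
apply_moves:
  increments:
    - [0, 0, 0, -0.004, 0, 0, 0]
    - [0, 0, 0, -0.0107, 0, 0, 0]
    - [0, 0, 0, -0.0333, 0, 0, 0]
    - [0, 0, 0, -0.0667, 0, 0, 0]
    - [0, 0, 0, -0.1, 0, -0.02, 0]
    - [0, 0, 0, -0.12, 0, -0.08, 0]
    - [0, 0, 0, -0.12, 0, -0.1467, 0]
    - [0, 0, 0, -0.12, 0, -0.16, 0]

```text
time: 28.3
tcp_pos: [0.4822, 0.169, 0.254]
orientation: [-0.001, 1.0, -0.023, 0.003]
ft_force: [0.1, -0.3, 0.6]
width: 0.0007
gripper_force: 0.0
```

Call:
apply_moves:
  increments:
    - [0, 0, 0, 0, 0, 0, 0]
    - [0, 0, 0, 0, 0, 0, 0]

```text
time: 28.55
tcp_pos: [0.4811, 0.1687, 0.2493]
orientation: [0.0, 1.0, -0.023, -0.001]
ft_force: [1.0, 0.5, 0.2]
width: 0.0002
gripper_force: 0.0
```

Run:
```python
from h import *
import cv2
s=read_state();np.savez("p6.npz",p=s["tcp_pos"],q=s["orientation"])
a=cv2.resize(snapshot("wrist"),(560,420));b=cv2.resize(snapshot("scene")[180:380,220:420],(420,420),interpolation=cv2.INTER_CUBIC)
cv2.imwrite("pics/c6.png",cv2.resize(np.hstack([a,b])[:,:,::-1],(800,343)))
```

```text
(no output)
```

View pics/c6.png

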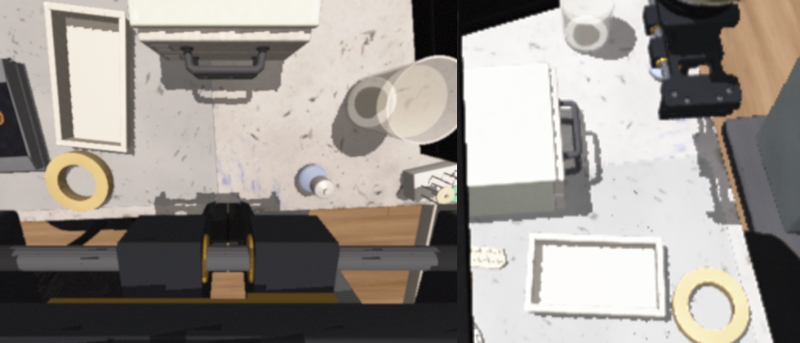

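The drawer is closed flush: its front is under the cabinet top's edge and the handle bow is at (227,65). The burner stands upright at (315,180), and nothing else has moved.

```bash
python3 -c "
from rig import *
print(sign_off())"
```

```text
the job is handed in; nothing more can be done
None
```

The job is done and handed in at about 29 s: the burner stands upright on the worktop, the upper-jaw model lies teeth up in the front compartment with its front teeth towards the drawer front, and the drawer is pushed fully home. To change grip I set the model down briefly on the cabinet top.

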